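# Clamp a batten down on a board with a sliding-jaw screw clamp

### The job

The batten has been laid on its board under the bench's post clamp. Push the clamp's sliding jaw down the bar, gently, by its thumb rest, until the pad meets the batten and the jaw tilts and jams on the bar, and let it go; then screw the wooden handle clockwise about three quarters of a turn, so that the batten is firmly clamped but not crushed. Leave the batten and board where they lie, do not disturb the glue bottle and tape measure beside it, and let go of the clamp.

Things in the scene. Friction and masses are not known exactly. Their poses are not given: they have to be found in the camera images.
- clamp_post: the fixed post of the clamp, bolted to the bench: dark steel foot 75 x 110 x 10 mm and an upright flat steel bar 25 mm (along its x) x 10 mm (along its y), its top 192 mm above the bench, with a thin stop pin across it. Origin on the bench at the bar's centre line; z up; the jaw's arm points along this body's -x, towards the robot's side
- jaw_tilt (a joint): rocking of the loose jaw on the bar (rad): about -0.05 when the nose hangs down (at the start), +0.05 to +0.08 when the nose is lifted and the jaw is jammed on the bar by the load under its pad; it is free between the two, which moves the nose by about 11 mm. Pushed down at the nose or handle the jaw binds on the bar and does not slide; pushed on its thumb rest, beside the bar, it slides
- jaw_push (a point): centre of the flat top of the raised thumb rest on the jaw (22 mm along the arm x 30 mm across), 35 mm out from the bar's centre line, 52 mm above the arm's centre line: push down here. Between it and the bar's near edge are 22 mm; the handle stands 75 mm away on the other side, its top 52 mm higher than the rest. When the jaw is down, the bar's top stands about 50 mm above the rest
- handle_center (a point): middle of the upright fluted wooden screw handle, 32 mm in diameter, 72 mm long (36 mm above and below this point), 110 mm out from the bar along the arm; its axis is upright to within 0.1 rad. Grip it from above
- screw (a joint): turn of the handle (rad), positive is clockwise seen from above and feeds the pad down 5 mm per turn; between 0 and 0.5 at the start, thread ends at 15. Friction 0.04 N m, rising as the pad presses on the wood. Once the jaw is jammed each further radian adds 2 to 4 N on the batten
- pad_face (a point): centre of the underside of the round rubber pad, 27 mm in diameter, at the lower end of the screw; the pad gives 1 mm per 16 N and turns with the screw
- pad: the same rubber pad; origin at the centre of its underside
- batten: pine batten 55 x 250 x 22 mm, long along its y, lying loose on the board; origin at the centre of its underside
- batten_center (a point): centre of the batten, 11 mm below its top face
- board_center (a point): centre of the plywood board under the batten, 120 x 225 x 18 mm, lying loose on the bench
- glue: white glue bottle with red cap, 53 x 54 x 151 mm, standing beside the clamp; origin under its centre
- tape: tape measure, 39 x 86 x 62 mm, beside the clamp; origin under its centre
- jaw: dark steel sliding jaw: collar round the bar (54 x 36 x 56 mm) and arm to the screw; origin on the bar's centre line at the arm's height. Once the pad rests on the batten the collar still goes down about 12 mm with under about 13 N while the jaw rocks, then the force climbs by 10 to 20 N a millimetre; after a push of 15 to 25 N at the thumb rest it stays jammed, with 7 to 14 N left on the batten
- jaw_slide (a joint): slide of the jaw along the bar (m, upward positive). At 0 the arm's centre line is 105 mm above the bench; 0.015 to 0.044 at the start. It stays where it is left and slides under 5 to 12 N at the thumb rest, in small jerks

How it is judged:
On the way:
1. the jaw, slid down on the batten and let go, stays jammed: nose tilted up, pad pressing on the batten with 3 to 18 N (value of joint jaw_tilt above 0.02 rad and contact force between pad and batten between 3 and 18 N and contact force between each of the arm, the fingers and jaw below 0.3 N), for 0.2 s.
At the end, for the whole second after the job is handed in: the pad presses on the batten with 13 to 40 N, the jaw is tilted nose up on the bar (more than 0.02 rad), the handle has been screwed in (past 3 rad on its joint), batten and board are at rest within 10 mm of where they lay, the clamp let go (contact force between pad and batten between 13 and 40 N and value of joint jaw_tilt above 0.02 rad and value of joint screw above 3 rad and distance of each of batten_center, board_center from where it was at the start of the episode below 0.01 m and linear speed of batten below 0.01 m/s); the robot touches nothing.
It fails at once if the batten is crushed: more than 40 N under the pad (contact force between pad and batten above 40 N).
It fails at once if the glue bottle or the tape measure is moved by more than 20 mm (distance of any of glue, tape from where it was at the start of the episode above 0.02 m).
It also fails if it takes over 72 s, if anything falls off the work surface, if the arm or the gripper's body presses on something with over 40 N, if the wrist force passes 120 N, or if a joint passes its speed limit or range.

### The arm

A 7-joint arm with a two-finger parallel gripper is mounted at the origin on a cart in front of the work surface, level with it; the furniture and walls round the work are solid. World frame = base frame: x ahead of the robot, y to its left, z up, the work surface at z = 0. Lengths are in m, angles in rad, forces in N, time in s.
With the tool pointing down it reaches from about 0.425 to 0.875 m from the base axis. Payload 4.7 kg.
Tool frame: the origin (TCP) lies at the very end of the fingers, on their centre line; the grasp point (between the pads) lies 19 mm behind it; z points along the fingers, y is the line along which they close (so a half turn about z gives the same grasp; the last joint's range is limited). The gripper opens to 87 mm and grips with 3 to 60 N. Pads are 19 mm wide; open, the fingers measure 117 mm over their backs; the gripper's body (75 mm by 190 mm) begins 51 mm behind the grasp point.
Start: joints at [1.126, 0.321, -0.07, 1.45, 0.023, 1.371, -0.057], TCP at [0.288, -0.583, 0.223] pointing down, gripper open.
Joint ranges: [-2.86, 2.86], [-0.3, 2.09], [-1.38, 1.24], [0.06, 2.45], [-1.56, 4.7], [0.09, 2.05], [-2.69, 2.69]. Speed limits (rad/s): [2.57, 2.57, 3.14, 3.14, 3.14, 3.14, 3.14].

### API

Orientations are given as a rotation vector (axis times angle).
In Python, from bench import ctrl gives the robot as it stands.
- The arm moves only by the tool jog_arm, never from a script. Its argument "commands" is a list of rows, each a list of 7 numbers: the opening, from 0 (shut) to 1 (fully open), then the shift along the world's x, y, z scaled (see below), then the turn, a rotation vector about the world's x, y, z scaled (see below). A call has exactly 5 rows; each row is the pose to reach, as a shift and turn from the pose commanded when the call began; what a row does not reach only later rows make up. The controller multiplies each number of a shift by 0.5 m and each number of a turn by 30 degrees. A row lasts 1/12 s, in which the tool goes at most 41.7 mm and 7.16 degrees, less where a joint would pass 70% of its speed; a pose out of reach is approached as far as the arm can. A call with a number of a shift or a turn outside -1 to 1 is refused whole. A call with a gripper value outside its range is refused whole. The fingers move at their own pace and stop on an object; "grip_force" is the grip in N (left out, the last holds). Time passes only in rows, so rows that repeat a pose let the fingers close, or fill a call up. It gives the time, the measured TCP pose, the force, the opening and the grip force at its end, in the units of the state.
- ctrl.get_state(): the state, without advancing time (a new reading comes with each control period).
- ctrl.get_image(name): name is "scene" or "side" or "wrist"; returns a dict with "frame" (384x512x3 uint8, red, green, blue), "vfov" (degrees; the focal length in pixels is half the picture's height over the tangent of half this angle, whatever the lens; pixels are square), "cx", "cy" (the principal point, pixels), "distortion" ([k1, k2, p1, p2, k3] as OpenCV has them; the pictures are not rectified), "camera_from_world" (4x4, takes a point from world to camera coordinates); the wrist camera has in their place "mount" (4x4, takes a point from camera to tool coordinates, whose origin is the TCP and whose axes are the flange's). Camera axes: x right, y down, z forward; pixel columns grow to the right and rows downward; lengths in m; the calibration is good to about 2 mm. A picture is of the moment at which its call begins: read the wrist's pose just before it. There is no depth.
- ctrl.close_job(): hands the job in; it is judged then, once.
The state is a dict: "time": time; "joint_positions": joint angles; "qd": joint speeds; "joint_torque": joint torques, N m; "position": TCP position; "tool_rot": TCP orientation; "ft_force": force on the tool from outside, world axes, zero at the start; "torque": the same for the moment, N m; "grip_width": opening from 0.0 (shut) to 1.0 (fully open); "grip_force": force on a finger pad.
Only numpy, scipy, OpenCV 4.12 (cv2) and the standard library are available. Lean on these libraries where they do the work, as an engineer would, in place of code of your own. Each camera call takes 0.05 s, during which the arm holds its last target. There are 200 camera calls.

## Working session

There is one attempt and no reset: what is moved stays moved. The work goes in short steps, Python scripts to look and compute and a tool call to move; the robot and the scene stay as the last step left them, time stands still between calls to the robot, and variables do not carry over. Pictures are saved under pics/ and viewed, at most 10 in all, crops included, and the job is handed in when it is done.

Besides the shell and the picture viewer there is one more tool, called after "Emit:" as name([rows], argument=value, ...), one row to a line, values as JSON. jog_arm: Moves the arm, as the interface text tells. Shifts and turns lie within -1 to 1; 1 stands for 0.5 m of shift or 30 degrees of turn. Its arguments: {"type":"object","properties":{"commands":{"type":"array","items":{"type":"array","items":{"type":"number","minimum":-1,"maximum":1}}},"grip_force":{"type":"number"}},"required":["commands"]}

```bash
mkdir -p pics; ls; python3 - <<'E'
from bench import ctrl
import cv2,numpy as np
s=ctrl.get_state();print(s['time'],s['position'],s['tool_rot'],s['ft_force'],s['grip_width'])
for n in("scene","side"):
    r=ctrl.get_image(n);cv2.imwrite(f"pics/{n}0.png",r['frame'][:,:,::-1])
    np.savez(f"pics/{n}0.npz",**r)
    print(n,r['vfov'],r['cx'],r['cy'],r['distortion'],np.round(np.linalg.inv(r['camera_from_world']),3).tolist())
E
```

```text
pics
0.0 [ 0.28756987 -0.5823313   0.22146749] [-3.05756109e+00 -7.13996428e-01  8.59842551e-04] [-0.49277278  0.0509235   0.58242825] 1.0010784521744538
scene 49.48748556563582 258.8034686532009 192.9107494292582 [-0.11970482  0.          0.          0.          0.        ] [[0.601, -0.594, 0.535, 0.199], [-0.799, -0.431, 0.419, -0.2], [-0.018, -0.68, -0.733, 0.739], [0.0, 0.0, 0.0, 1.0]]
side 55.47784544457876 252.82362365196218 191.9605491480709 [-0.11506941  0.          0.          0.          0.        ] [[-0.857, -0.286, 0.429, 0.277], [-0.516, 0.458, -0.724, 0.776], [0.01, -0.841, -0.54, 0.584], [0.0, 0.0, 0.0, 1.0]]
```

View pics/scene0.png

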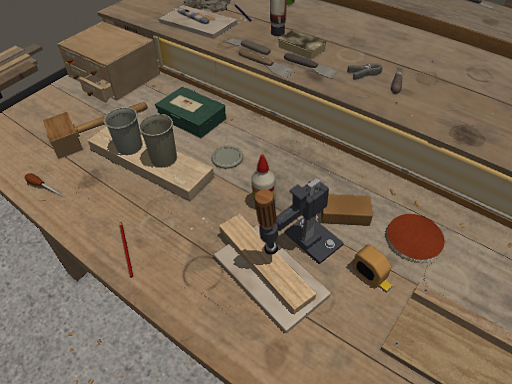

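View pics/side0.png

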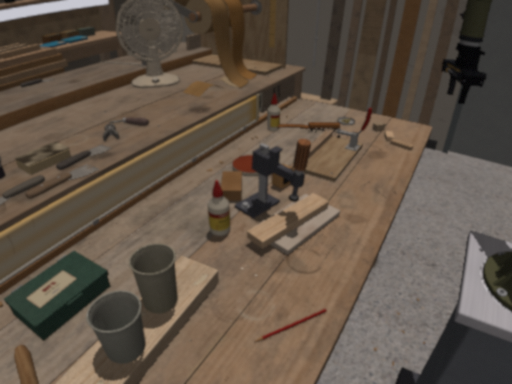

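The scene view shows the handle at about (264,210), the clamp bar and collar at (312,200), glue behind the handle at (262,180) and the tape at (372,265). In the side view the handle is at (302,153), the collar at (265,160) and the glue at (218,210). I'll zoom in on both.

```bash
python3 - <<'E'
import cv2,numpy as np
a=cv2.imread("pics/scene0.png")[140:330,200:400];b=cv2.imread("pics/side0.png")[120:260,190:350]
cv2.imwrite("pics/c1.png",cv2.resize(a,(800,760),interpolation=cv2.INTER_CUBIC)[:600])
a=cv2.resize(a[:120],(400*2,480),interpolation=cv2.INTER_CUBIC)
cv2.imwrite("pics/c1.png",a)
cv2.imwrite("pics/c2.png",cv2.resize(b[:120],(800,600),interpolation=cv2.INTER_CUBIC))
E
```

```text
(no output)
```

View pics/c1.png

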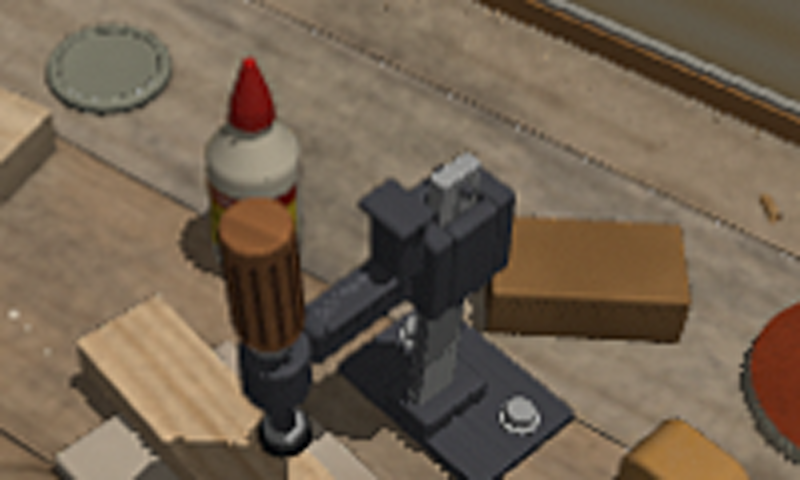

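View pics/c2.png

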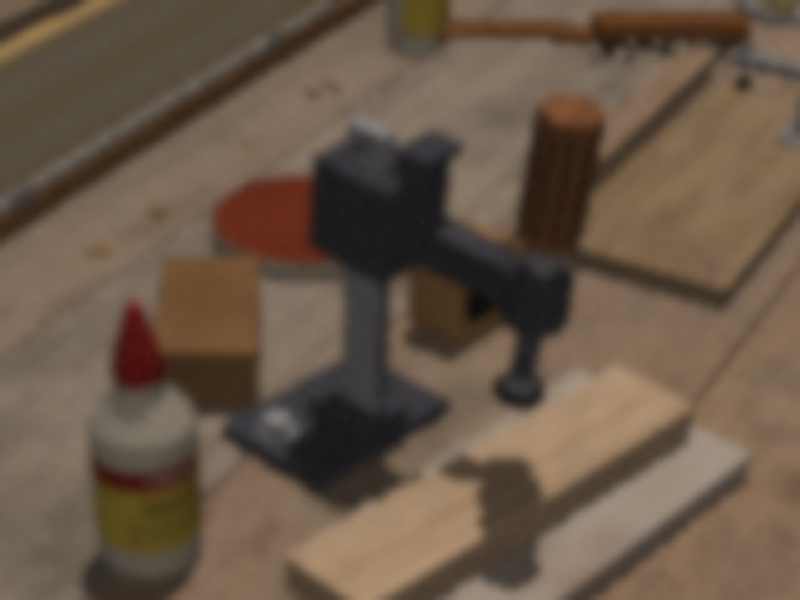

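The crops give these full-image pixels:

| Point | Scene | Side |
|---|---|---|
| Handle top | (265,197) | (304,142) |
| Bar top | (314,182.5) | (264.5,146) |
| Thumb rest | (299,191) | (276,149.6) |
| Pad | (271,250) | (293.6,198.4) |

Next I'll triangulate them.

```bash
cat > h.py <<'E'
import cv2,numpy as np
def K(r): f=192/np.tan(np.radians(float(r['vfov']))/2);return np.array([[f,0,float(r['cx'])],[0,f,float(r['cy'])],[0,0,1]])
def ray(r,p,T=None):
    u=cv2.undistortPoints(np.array([[p]],float),K(r),np.array(r['distortion'],float))[0,0]
    if T is None: T=np.linalg.inv(r['camera_from_world'])
    d=T[:3,:3]@[u[0],u[1],1];return T[:3,3],d/np.linalg.norm(d)
def tri(a,b):
    (o,d),(q,e)=a,b
    s=np.linalg.lstsq(np.c_[d,-e],q-o,rcond=None)[0];A=o+s[0]*d;B=q+s[1]*e
    return (A+B)/2,np.linalg.norm(A-B)
E
python3 - <<'E'
from h import *
S=np.load("pics/scene0.npz");D=np.load("pics/side0.npz")
P={}
for n,a,b in [("handletop",(265,197),(303.8,142.3)),("bartop",(314.1,182.4),(264.3,146)),("rest",(299.2,190.7),(275.9,149.5)),("pad",(270.8,250),(293.5,198.3)),
 ("boltplate",(330,243),(246.5,204.5))]:
    p,g=tri(ray(S,a),ray(D,b));P[n]=p;print(n,p.round(4),round(g,4))
for a in("handletop","rest"):
    v=(P["bartop"]-P[a])[:2];print(a,np.hypot(*v),np.degrees(np.arctan2(v[1],v[0])))
E
```

```text
handletop [0.5629 0.073  0.2374] 0.0014
bartop [0.679  0.0473 0.1889] 0.0036
rest [0.6419 0.0562 0.1928] 0.0042
pad [0.5767 0.0696 0.0777] 0.0019
boltplate [ 0.7427  0.0188 -0.036 ] 0.0117
handletop 0.11889563213971152 -12.448453038774431
rest 0.03818654999758613 -13.380509914700292
```

The points agree with each other:
- The arm axis lies at about -13° yaw.
- The rest top is at z≈0.19, so the slide is about 0.035.
- The bar top at 0.189 matches the given 0.192.
- The handle radius is about 0.115 with the droop lean.

I'll move over the rest with the fingers shut.

Emit:
jog_arm([
  [0,0.028,0.05,0.02,0,0,0.19],
  [0,0.056,0.1,0.04,0,0,0.38],
  [0,0.085,0.15,0.06,0,0,0.56],
  [0,0.113,0.2,0.08,0,0,0.75],
  [0,0.142,0.255,0.1,0,0,0.94],
])

```text
time: 0.52
position: [0.3589, -0.4542, 0.2724]
tool_rot: [-2.789, -1.444, 0.001]
ft_force: [0.3, -0.5, 0.1]
grip_width: 0.708
grip_force: 0.0
```

Emit:
jog_arm([
  [0,0.028,0.05,0.015,0,0,0.19],
  [0,0.056,0.1,0.03,0,0,0.38],
  [0,0.085,0.15,0.045,0,0,0.56],
  [0,0.113,0.2,0.06,0,0,0.75],
  [0,0.142,0.255,0.06,0,0,0.94],
])

```text
time: 0.93
position: [0.4305, -0.3272, 0.3038]
tool_rot: [2.353, 2.079, -0.0]
ft_force: [0.8, -0.2, 0.1]
grip_width: 0.327
grip_force: 0.0
```

Emit:
jog_arm([
  [0,0.028,0.05,0,0,0,0.19],
  [0,0.056,0.1,0,0,0,0.38],
  [0,0.085,0.15,0,0,0,0.56],
  [0,0.113,0.2,0,0,0,0.75],
  [0,0.142,0.255,0,0,0,0.94],
])

```text
time: 1.35
position: [0.501, -0.1995, 0.3022]
tool_rot: [-1.777, -2.591, 0.001]
ft_force: [0.1, 0.1, -0.7]
grip_width: 0.02
grip_force: 0.0
```

```bash
cat > st.py <<'E'
from bench import ctrl
import numpy as np
from scipy.spatial.transform import Rotation as R
s=ctrl.get_state();M=R.from_rotvec(s['tool_rot']).as_matrix()
print(round(s['time'],2),"p",np.round(s['position'],4),"yaw",np.degrees(np.arctan2(M[1,0],M[0,0])).round(1),"z",M[:,2].round(3),"F",np.round(s['ft_force'],2),"T",np.round(s['torque'],2),"g",round(s['grip_width'],3),round(s['grip_force'],1),"q",np.round(s['joint_positions'],2))
E
python3 st.py
```

```text
1.35 p [ 0.501  -0.1995  0.3022] yaw 111.1 z [-0.001 -0.    -1.   ] F [ 0.1   0.06 -0.69] T [-0.01 -0.14  0.02] g 0.02 0.0 q [ 0.78  0.08 -0.48  1.59  0.04  1.48  0.67]
```

Emit:
jog_arm([
  [0,0.028,0.05,0,0,0,0.19],
  [0,0.056,0.1,0,0,0,0.38],
  [0,0.085,0.15,0,0,0,0.56],
  [0,0.113,0.2,0,0,0,0.75],
  [0,0.142,0.255,0,0,0,0.94],
])

```text
time: 1.77
position: [0.5721, -0.0722, 0.3022]
tool_rot: [-1.092, -2.945, 0.001]
ft_force: [0.9, 0.4, -0.4]
grip_width: 0.003
grip_force: 0.0
```

Emit:
jog_arm([
  [0,0.028,0.05,0,0,0,0.19],
  [0,0.056,0.1,0,0,0,0.38],
  [0,0.085,0.15,0,0,0,0.56],
  [0,0.113,0.2,0,0,0,0.75],
  [0,0.142,0.255,0,0,0,0.94],
])

```text
time: 2.18
position: [0.6433, 0.055, 0.302]
tool_rot: [-0.342, -3.122, 0.001]
ft_force: [-0.4, -0.2, 0.3]
grip_width: 0.006
grip_force: 0.0
```

```bash
python3 st.py; cat > wr.py <<'E'
import sys,cv2,numpy as np
from bench import ctrl
from scipy.spatial.transform import Rotation as R
s=ctrl.get_state();r=ctrl.get_image("wrist")
T=np.eye(4);T[:3,:3]=R.from_rotvec(s['tool_rot']).as_matrix();T[:3,3]=s['position']
n=sys.argv[1];np.savez(f"pics/{n}.npz",T=T@np.array(r['mount']),**r)
cv2.imwrite(f"pics/{n}.png",r['frame'][:,:,::-1])
E
python3 wr.py w1
```

```text
2.18 p [0.6433 0.055  0.302 ] yaw 167.5 z [-0.001 -0.001 -1.   ] F [-0.39 -0.22  0.31] T [ 0.12 -0.14 -0.02] g 0.006 0.0 q [ 0.41  0.37 -0.74  1.31  0.25  1.55  1.06]
```

View pics/w1.png

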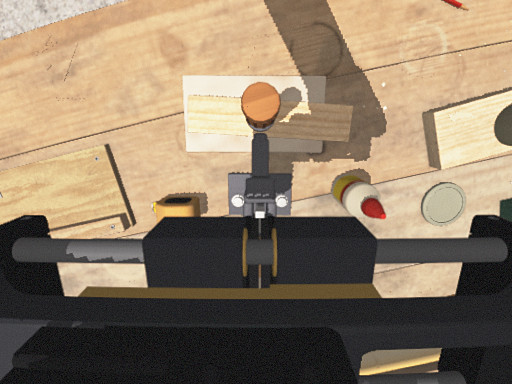

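The wrist view shows the handle top at (261,102), the bar top at about (260,212) just ahead of the fingers, and the foot bolts at (238,201) and (282,201). I'll check these against the height planes.

```bash
python3 - <<'E'
from h import *
W=np.load("pics/w1.npz");T=W['T'];print(T[:3,3].round(3),T[:3,2].round(3))
for n,p,z in [("handle",(261,102),.239),("bartop",(260,211.5),.192),("boltL",(238,201),.012),("boltR",(282,201),.012)]:
    o,d=ray(W,p,T);print(n,(o+d*(z-o[2])/d[2]).round(4))
im=W['frame'][130:218,225:300].astype(int).sum(2)
for r in range(158,218,3): print(r,im[r-130,20:55:3])
E
```

```text
[0.576 0.071 0.464] [ 0.248 -0.055 -0.967]
handle [0.5625 0.0755 0.239 ]
bartop [0.6676 0.0515 0.192 ]
boltL [0.7011 0.0053 0.012 ]
boltR [0.7176 0.0801 0.012 ]
158 [572 571 456 208 214 206 191 190 255 307 299 293]
161 [553 545 419 212 205 211 209 205 306 310 298 306]
164 [529 535 410 204 209 203 209 205 314 298 308 292]
167 [528 533 440 212 204 207 216 210 300 304 280 300]
170 [545 552 410 199 198 194 212 199 289 295 312 321]
173 [244 207 182 201 196 190 213 181 224 208 232 223]
176 [405 424 288 135 146 154 160 168 172 217 185 189]
179 [374 175 195 204 189 196 196 188 197 203 197 208]
182 [327 208 214 197 208 212 216 215 198 201 216 202]
185 [316 199 215 194 199 190 198 195 208 189 210 199]
188 [307 202 201 191 205 220 181 203 209 187 199 198]
191 [181 201 202 202 199 214 215 205 217 203 181 196]
194 [162 332 418 217 396 382 287 400 206 196 224 360]
197 [317 200 180 194 184 187 201 192 183 169 266 723]
200 [346 383 397 371 380 391 387 379 372 374 475 699]
203 [317 318 239 340 177 175 179 181 336 332 292 735]
206 [400 396 306 385 309 259 269 180 420 398 291 507]
209 [406 396 293 378 265 268 281 156 431 391 278 372]
212 [395 392 291 374 763 752 723 143 383 399 272 384]
215 [362 276 251 204 740 726 720 143 160 217 271 467]
```

The bar centre comes out at about (0.679, 0.049) and the axis at -12.4°. That puts the rest at about (0.643, 0.057), essentially under the tool. Descending.

Emit:
jog_arm([
  [0,0,0.004,-0.05,0,0,0],
  [0,0,0.004,-0.1,0,0,0],
  [0,0,0.004,-0.15,0,0,0],
  [0,0,0.004,-0.18,0,0,0],
  [0,0,0.004,-0.19,0,0,0],
])

```text
time: 2.65
position: [0.6409, 0.056, 0.2038]
tool_rot: [-0.348, -3.116, 0.002]
ft_force: [0.1, -0.8, 0.6]
grip_width: 0.008
grip_force: 0.0
```

Emit:
jog_arm([
  [0,0,0,-0.004,0,0,0],
  [0,0,0,-0.008,0,0,0],
  [0,0,0,-0.012,0,0,0],
  [0,0,0,-0.016,0,0,0],
  [0,0,0,-0.02,0,0,0],
])

```text
time: 3.07
position: [0.6434, 0.0568, 0.1985]
tool_rot: [0.348, 3.121, 0.001]
ft_force: [1.2, 0.5, -0.4]
grip_width: 0.004
grip_force: 0.0
```

Emit:
jog_arm([
  [0,0,0,-0.004,0,0,0],
  [0,0,0,-0.008,0,0,0],
  [0,0,0,-0.012,0,0,0],
  [0,0,0,-0.016,0,0,0],
  [0,0,0,-0.02,0,0,0],
])

```text
time: 3.48
position: [0.6432, 0.0568, 0.1899]
tool_rot: [0.348, 3.12, -0.0]
ft_force: [-3.1, -0.7, 9.6]
grip_width: 0.005
grip_force: 4.7
```

Emit:
jog_arm([
  [0,0,0,-0.004,0,0,0],
  [0,0,0,-0.008,0,0,0],
  [0,0,0,-0.012,0,0,0],
  [0,0,0,-0.016,0,0,0],
  [0,0,0,-0.02,0,0,0],
])

```text
time: 3.9
position: [0.6432, 0.0568, 0.1799]
tool_rot: [0.348, 3.12, -0.001]
ft_force: [-2.8, -0.9, 9.5]
grip_width: 0.005
grip_force: 4.7
```

Emit:
jog_arm([
  [0,0,0,-0.004,0,0,0],
  [0,0,0,-0.008,0,0,0],
  [0,0,0,-0.012,0,0,0],
  [0,0,0,-0.016,0,0,0],
  [0,0,0,-0.02,0,0,0],
])

```text
time: 4.32
position: [0.6433, 0.0568, 0.1699]
tool_rot: [0.348, 3.12, -0.001]
ft_force: [-3.9, -0.3, 8.2]
grip_width: 0.007
grip_force: 4.7
```

Emit:
jog_arm([
  [0,0,0,-0.004,0,0,0],
  [0,0,0,-0.008,0,0,0],
  [0,0,0,-0.012,0,0,0],
  [0,0,0,-0.016,0,0,0],
  [0,0,0,-0.02,0,0,0],
])

```text
time: 4.73
position: [0.6433, 0.0568, 0.1598]
tool_rot: [0.348, 3.12, -0.001]
ft_force: [-3.0, -0.6, 9.1]
grip_width: 0.0
grip_force: 4.7
```

Emit:
jog_arm([
  [0,0,0,-0.002,0,0,0],
  [0,0,0,-0.004,0,0,0],
  [0,0,0,-0.006,0,0,0],
  [0,0,0,-0.008,0,0,0],
  [0,0,0,-0.01,0,0,0],
])

```text
time: 5.15
position: [0.6444, 0.0565, 0.1542]
tool_rot: [0.348, 3.118, 0.0]
ft_force: [1.4, -0.8, 5.6]
grip_width: 0.011
grip_force: 2.7
```

Emit:
jog_arm([
  [0,0,0,-0.001,0,0,0],
  [0,0,0,-0.002,0,0,0],
  [0,0,0,-0.003,0,0,0],
  [0,0,0,-0.004,0,0,0],
  [0,0,0,-0.005,0,0,0],
])

```text
time: 5.57
position: [0.6456, 0.0562, 0.1522]
tool_rot: [0.348, 3.116, 0.001]
ft_force: [3.8, -1.0, 6.0]
grip_width: 0.007
grip_force: 3.3
```

Emit:
jog_arm([
  [0,0,0,-0.001,0,0,0],
  [0,0,0,-0.002,0,0,0],
  [0,0,0,-0.003,0,0,0],
  [0,0,0,-0.004,0,0,0],
  [0,0,0,-0.004,0,0,0],
])

```text
time: 5.98
position: [0.6463, 0.0561, 0.1508]
tool_rot: [0.349, 3.114, 0.001]
ft_force: [4.4, -0.8, 7.4]
grip_width: 0.009
grip_force: 3.6
```

Emit:
jog_arm([
  [0,0.001,0,-0.001,0,0,0],
  [0,0.002,0,-0.002,0,0,0],
  [0,0.003,0,-0.003,0,0,0],
  [0,0.004,0,-0.004,0,0,0],
  [0,0.004,0,-0.004,0,0,0],
])

```text
time: 6.4
position: [0.6479, 0.0557, 0.1485]
tool_rot: [0.349, 3.115, 0.0]
ft_force: [3.7, -2.0, 6.3]
grip_width: 0.005
grip_force: 3.4
```

Emit:
jog_arm([
  [0,0,0,-0.001,0,0,0],
  [0,0,0,-0.002,0,0,0],
  [0,0,0,-0.003,0,0,0],
  [0,0,0,-0.004,0,0,0],
  [0,0,0,-0.004,0,0,0],
])

```text
time: 6.82
position: [0.6483, 0.0556, 0.1476]
tool_rot: [0.349, 3.114, -0.0]
ft_force: [2.3, -1.6, 11.1]
grip_width: 0.003
grip_force: 5.4
```

Emit:
jog_arm([
  [0,0,0,-0.001,0,0,0],
  [0,0,0,-0.001,0,0,0],
  [0,0,0,-0.002,0,0,0],
  [0,0,0,-0.002,0,0,0],
  [0,0,0,-0.002,0,0,0],
])

```text
time: 7.23
position: [0.6485, 0.0556, 0.1472]
tool_rot: [0.349, 3.113, -0.001]
ft_force: [2.0, -3.3, 13.7]
grip_width: 0.004
grip_force: 6.8
```

Emit:
jog_arm([
  [0,0,0,-0.001,0,0,0],
  [0,0,0,-0.001,0,0,0],
  [0,0,0,-0.002,0,0,0],
  [0,0,0,-0.002,0,0,0],
  [0,0,0,-0.002,0,0,0],
])

```text
time: 7.65
position: [0.6486, 0.0556, 0.1469]
tool_rot: [0.349, 3.113, -0.001]
ft_force: [0.7, -2.2, 17.7]
grip_width: 0.003
grip_force: 8.2
```

Emit:
jog_arm([
  [0,0,0,-0.001,0,0,0],
  [0,0,0,-0.001,0,0,0],
  [0,0,0,-0.001,0,0,0],
  [0,0,0,-0.001,0,0,0],
  [0,0,0,-0.001,0,0,0],
])

```text
time: 8.07
position: [0.6486, 0.0556, 0.1468]
tool_rot: [0.349, 3.112, -0.001]
ft_force: [0.1, -2.7, 17.8]
grip_width: 0.002
grip_force: 9.0
```

Emit:
jog_arm([
  [0,0,0,-0.001,0,0,0],
  [0,0,0,-0.001,0,0,0],
  [0,0,0,-0.002,0,0,0],
  [0,0,0,-0.002,0,0,0],
  [0,0,0,-0.002,0,0,0],
])

```text
time: 8.48
position: [0.6488, 0.0556, 0.1465]
tool_rot: [0.349, 3.112, -0.001]
ft_force: [-0.6, -2.9, 20.9]
grip_width: 0.002
grip_force: 10.5
```

That is about 21 N, with the jaw jammed. I'll release straight up and look.

Emit:
jog_arm([
  [0,0,0,0.005,0,0,0],
  [0,0,0,0.02,0,0,0],
  [0,0,0,0.06,0,0,0],
  [0,0,0,0.12,0,0,0],
  [0,0,0,0.18,0,0,0],
])

```text
time: 8.9
position: [0.6435, 0.0567, 0.2301]
tool_rot: [-0.347, -3.118, 0.0]
ft_force: [0.9, 0.3, -0.3]
grip_width: 0.005
grip_force: 0.0
```

Emit:
jog_arm([
  [1,0,0,0.05,0,0,0],
  [1,0,0,0.1,0,0,0],
  [1,0,0,0.12,0,0,0],
  [1,0,0,0.12,0,0,0],
  [1,0,0,0.12,0,0,0],
])

```text
time: 9.32
position: [0.6445, 0.0568, 0.2895]
tool_rot: [-0.347, -3.121, 0.0]
ft_force: [0.1, 0.4, -0.1]
grip_width: 0.3
grip_force: 0.0
```

```bash
python3 st.py; python3 wr.py w2; python3 - <<'E'
from bench import ctrl
import numpy as np,cv2
for n in("scene","side"):
    r=ctrl.get_image(n);np.savez(f"pics/{n}1.npz",**r)
a=np.load("pics/w2.npz")['frame'][40:240,160:360,::-1];b=np.load("pics/side1.npz")['frame'][120:240,230:350,::-1]
cv2.imwrite("pics/m2.png",np.hstack([cv2.resize(a,(400,400)),cv2.resize(b,(400,400))]))
E
```

```text
9.32 p [0.6445 0.0568 0.2895] yaw 167.3 z [-0.001  0.    -1.   ] F [ 0.12  0.38 -0.1 ] T [ 0.08 -0.12  0.  ] g 0.3 0.0 q [ 0.41  0.38 -0.74  1.33  0.25  1.53  1.05]
```

View pics/m2.png

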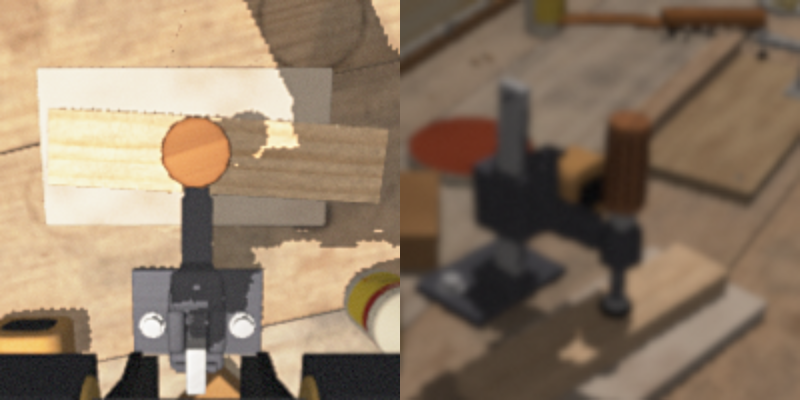

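The jaw is down and tilted nose-up, and the pad is on the batten. The handle top is at wrist (257.5,115.5) and side (299,155.4). The wrist view shows the handle top's disc concentric with the handle, so the lean is small.

```bash
python3 - <<'E'
from h import *
W=np.load("pics/w2.npz");D=np.load("pics/side1.npz")
m=cv2.inRange(cv2.cvtColor(W['frame'],cv2.COLOR_RGB2HSV),(5,130,90),(16,255,255))[60:160,220:300]
c=max(cv2.findContours(m,0,1)[0],key=cv2.contourArea);e=cv2.minEnclosingCircle(c);print(e)
p=(e[0][0]+220,e[0][1]+60)
P,g=tri(ray(W,p,W['T']),ray(D,(299,155.4)));print(P.round(4),g)
for z in(.2,.21):
    o,d=ray(W,p,W['T']);print(z,(o+d*(z-o[2])/d[2]).round(4), "diam",2*e[1]/K(W)[0,0]*((o[2]-z)/.967))
E
```

```text
((37.5, 56.0), 17.86766815185547)
[0.5725 0.0721 0.2008] 0.0016142806647023848
0.2 [0.5733 0.0724 0.2   ] diam 0.03431339179455083
0.21 [0.5734 0.0724 0.21  ] diam 0.03295086478795427
```

The handle top is at about (0.573, 0.0725, 0.202), which matches rest height + 52 mm + tilt. I'll move above it, tilt the tool by 0.06 rad to match the handle's lean, and wind the wrist back before gripping.

Emit:
jog_arm([
  [1,-0.035,0.008,0,0.01,0.05,0],
  [1,-0.07,0.015,0,0.025,0.11,0],
  [1,-0.11,0.024,0,0.025,0.113,0],
  [1,-0.147,0.032,0,0.025,0.113,0],
  [1,-0.147,0.032,0,0.025,0.113,0],
])

```text
time: 9.88
position: [0.5672, 0.0749, 0.2907]
tool_rot: [-0.336, -3.059, -0.009]
ft_force: [0.0, 1.3, 0.5]
grip_width: 0.816
grip_force: 0.0
```

Emit:
jog_arm([
  [1,0,0,0,0.012,-0.003,0.2],
  [1,0,0,0,0.024,-0.005,0.4],
  [1,0,0,0,0.035,-0.008,0.6],
  [1,0,0,0,0.047,-0.01,0.8],
  [1,0,0,0,0.053,-0.012,0.9],
])

```text
time: 10.3
position: [0.5705, 0.0727, 0.2902]
tool_rot: [0.392, -3.058, -0.032]
ft_force: [0.3, 0.5, -0.3]
grip_width: 0.995
grip_force: 0.0
```

Emit:
jog_arm([
  [1,0,0,0,0.012,-0.003,0.2],
  [1,0,0,0,0.024,-0.005,0.4],
  [1,0,0,0,0.035,-0.008,0.6],
  [1,0,0,0,0.047,-0.01,0.8],
  [1,0,0,0,0.053,-0.012,0.9],
])

```text
time: 10.72
position: [0.5706, 0.0728, 0.2902]
tool_rot: [1.099, -2.887, -0.052]
ft_force: [-0.3, -0.3, 0.9]
grip_width: 0.998
grip_force: 0.0
```

Emit:
jog_arm([
  [1,0,0,0,0.012,-0.003,0.2],
  [1,0,0,0,0.024,-0.005,0.4],
  [1,0,0,0,0.035,-0.008,0.6],
  [1,0,0,0,0.047,-0.01,0.8],
  [1,0,0,0,0.047,-0.01,0.8],
])

```text
time: 11.13
position: [0.5707, 0.0727, 0.2902]
tool_rot: [1.677, -2.603, -0.068]
ft_force: [0.1, 0.2, -0.9]
grip_width: 1.004
grip_force: 0.0
```

```bash
python3 st.py
```

```text
11.13 p [0.5707 0.0727 0.2902] yaw -114.4 z [-0.061  0.013 -0.998] F [ 0.11  0.22 -0.9 ] T [ 0.07 -0.12  0.03] g 1.004 0.0 q [ 0.62  0.31 -0.97  1.46  0.22  1.56  2.37]
```

Emit:
jog_arm([
  [1,0,0,-0.05,0,0,0],
  [1,0,0,-0.1,0,0,0],
  [1,0,0,-0.15,0,0,0],
  [1,0,0,-0.2,0,0,0],
  [1,0,0,-0.24,0,0,0],
])

```text
time: 11.55
position: [0.5701, 0.0724, 0.1685]
tool_rot: [1.669, -2.608, -0.068]
ft_force: [0.2, 0.1, -0.2]
grip_width: 0.997
grip_force: 0.0
```

Emit:
jog_arm([
  [1,0,0,-0.008,0,0,0],
  [0.5,0,0,-0.008,0,0,0],
  [0.5,0,0,-0.008,0,0,0],
  [0.45,0,0,-0.008,0,0,0],
  [0.45,0,0,-0.008,0,0,0],
], grip_force=8)

```text
time: 11.97
position: [0.5723, 0.073, 0.1682]
tool_rot: [1.675, -2.609, -0.064]
ft_force: [-0.5, -0.8, 0.7]
grip_width: 0.779
grip_force: 0.0
```

Emit:
jog_arm([
  [0.43,0,0,0,0,0,0],
  [0.41,0,0,0,0,0,0],
  [0.39,0,0,0,0,0,0],
  [0.38,0,0,0,0,0,0],
  [0.37,0,0,0,0,0,0],
])

```text
time: 12.38
position: [0.5714, 0.0727, 0.1667]
tool_rot: [1.674, -2.607, -0.066]
ft_force: [0.0, -0.5, 0.4]
grip_width: 0.416
grip_force: 0.0
```

```bash
python3 st.py; python3 wr.py w3
```

```text
12.38 p [0.5714 0.0727 0.1667] yaw -114.6 z [-0.059  0.013 -0.998] F [ 0.04 -0.48  0.38] T [ 0.06 -0.12 -0.04] g 0.416 0.0 q [ 0.6   0.38 -0.94  1.64  0.29  1.33  2.33]
```

View pics/w3.png

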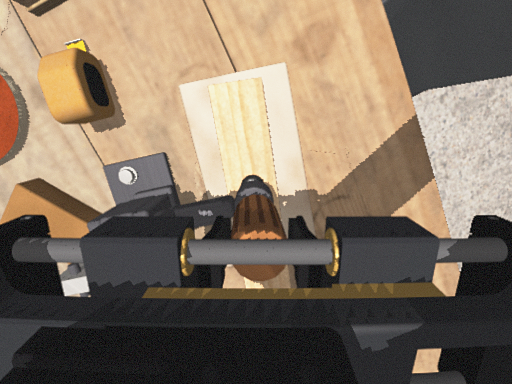

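The handle sits centred at about (258,240) between the fingers at about x=220 and x=300. Closing gently.

Emit:
jog_arm([
  [0.36,0,0,0,0,0,0],
  [0.35,0,0,0,0,0,0],
  [0.34,0,0,0,0,0,0],
  [0.32,0,0,0,0,0,0],
  [0.3,0,0,0,0,0,0],
], grip_force=10)

```text
time: 12.85
position: [0.5721, 0.0723, 0.1666]
tool_rot: [1.674, -2.608, -0.065]
ft_force: [3.5, -1.0, -2.6]
grip_width: 0.37
grip_force: 9.9
```

Emit:
jog_arm([
  [0.25,0,0,0,0,0,0],
  [0.25,0,0,0,0,0,0],
  [0.25,0,0,0,0,0,0],
  [0.25,0,0,0,0,0,0],
  [0.25,0,0,0,0,0,0],
])

```text
time: 13.27
position: [0.572, 0.0723, 0.1667]
tool_rot: [1.674, -2.608, -0.065]
ft_force: [4.9, -2.3, -2.8]
grip_width: 0.372
grip_force: 9.9
```

```bash
python3 st.py
```

```text
13.27 p [0.572  0.0723 0.1667] yaw -114.6 z [-0.058  0.013 -0.998] F [ 4.89 -2.33 -2.78] T [-0.24 -1.48  0.01] g 0.372 9.9 q [ 0.6   0.38 -0.94  1.64  0.29  1.33  2.33]
```

Emit:
jog_arm([
  [0.25,0.002,-0.001,-0.001,0,0,0],
  [0.25,0.004,-0.001,-0.002,0,0,0],
  [0.25,0.004,-0.001,-0.002,0,0,0],
  [0.25,0.004,-0.001,-0.002,0,0,0],
  [0.25,0.004,-0.001,-0.002,0,0,0],
], grip_force=15)

```text
time: 13.68
position: [0.5723, 0.0724, 0.1664]
tool_rot: [1.674, -2.604, -0.067]
ft_force: [-1.3, -1.6, 6.2]
grip_width: 0.371
grip_force: 15.0
```

Emit:
jog_arm([
  [0.25,0,0,-0.001,-0.01,0.002,-0.16],
  [0.25,0,0,-0.001,-0.02,0.004,-0.32],
  [0.25,0,0,-0.001,-0.028,0.006,-0.48],
  [0.25,0,0,-0.001,-0.038,0.008,-0.64],
  [0.25,0,0,-0.001,-0.047,0.01,-0.8],
])

```text
time: 14.1
position: [0.5727, 0.0723, 0.1662]
tool_rot: [1.086, -2.892, -0.05]
ft_force: [-0.5, -1.8, 6.4]
grip_width: 0.364
grip_force: 15.1
```

```bash
python3 st.py
```

```text
14.1 p [0.5727 0.0723 0.1662] yaw -138.8 z [-0.06   0.012 -0.998] F [-0.52 -1.76  6.35] T [-0.31 -0.01  0.15] g 0.364 15.1 q [ 0.54  0.36 -0.86  1.64  0.25  1.33  1.93]
```

Emit:
jog_arm([
  [0.25,0,0,0.001,-0.012,0.002,-0.2],
  [0.25,0,0,0.001,-0.024,0.005,-0.4],
  [0.25,0,0,0.001,-0.035,0.007,-0.6],
  [0.25,0,0,0.001,-0.047,0.01,-0.8],
  [0.25,0,0,0.001,-0.059,0.012,-1],
])

```text
time: 14.52
position: [0.573, 0.0719, 0.166]
tool_rot: [0.297, -3.069, -0.027]
ft_force: [1.8, -1.9, 1.5]
grip_width: 0.359
grip_force: 14.9
```

Emit:
jog_arm([
  [0.25,0,0,0,-0.012,0.002,-0.2],
  [0.25,0,0,0,-0.024,0.005,-0.4],
  [0.25,0,0,0,-0.035,0.007,-0.6],
  [0.25,0,0,0,-0.047,0.01,-0.8],
  [0.25,0,0,0,-0.059,0.012,-1],
])

```text
time: 14.93
position: [0.5732, 0.0717, 0.1657]
tool_rot: [-0.51, -3.039, -0.003]
ft_force: [2.5, -3.6, 0.2]
grip_width: 0.359
grip_force: 15.0
```

```bash
python3 st.py
```

```text
14.93 p [0.5732 0.0717 0.1657] yaw 160.9 z [-0.059  0.012 -0.998] F [ 2.47 -3.55  0.24] T [-0.35 -0.83  0.13] g 0.359 15.0 q [ 0.41  0.32 -0.69  1.64  0.18  1.31  0.93]
```

Turning well: about 85° done with low side forces. Continuing.

Emit:
jog_arm([
  [0.25,0.001,-0.001,0,-0.012,0.002,-0.2],
  [0.25,0.001,-0.002,0,-0.024,0.005,-0.4],
  [0.25,0.001,-0.002,0,-0.035,0.007,-0.6],
  [0.25,0.001,-0.002,0,-0.047,0.01,-0.8],
  [0.25,0.001,-0.002,0,-0.059,0.012,-1],
])

```text
time: 15.35
position: [0.5734, 0.0713, 0.1657]
tool_rot: [-1.28, -2.804, 0.021]
ft_force: [0.5, -3.1, 1.1]
grip_width: 0.364
grip_force: 15.1
```

Emit:
jog_arm([
  [0.25,0,0,0,-0.012,0.002,-0.2],
  [0.25,0,0,0,-0.024,0.005,-0.4],
  [0.25,0,0,0,-0.035,0.007,-0.6],
  [0.25,0,0,-0.001,-0.047,0.01,-0.8],
  [0.25,0,0,-0.001,-0.059,0.012,-1],
])

```text
time: 15.77
position: [0.5733, 0.071, 0.1656]
tool_rot: [-1.967, -2.381, 0.045]
ft_force: [-0.9, -2.5, 3.2]
grip_width: 0.366
grip_force: 15.1
```

```bash
python3 st.py
```

```text
15.77 p [0.5733 0.071  0.1656] yaw 100.8 z [-0.059  0.011 -0.998] F [-0.91 -2.51  3.22] T [-0.35 -0.6   0.12] g 0.366 15.1 q [ 0.29  0.29 -0.54  1.64  0.13  1.3  -0.08]
```

Emit:
jog_arm([
  [0.25,0,-0.001,0,-0.012,0.002,-0.2],
  [0.25,0,-0.001,0,-0.024,0.005,-0.4],
  [0.25,0,-0.001,0,-0.035,0.007,-0.6],
  [0.25,0,-0.001,0,-0.047,0.01,-0.8],
  [0.25,0,-0.001,0,-0.059,0.012,-1],
])

```text
time: 16.18
position: [0.5731, 0.0708, 0.1655]
tool_rot: [-2.524, -1.795, 0.066]
ft_force: [-1.6, -1.2, 2.6]
grip_width: 0.367
grip_force: 15.1
```

Emit:
jog_arm([
  [0.25,0,0,0,-0.012,0.002,-0.2],
  [0.25,0,0,0,-0.024,0.005,-0.4],
  [0.25,0,0,0,-0.035,0.007,-0.6],
  [0.25,0,0,0,-0.047,0.01,-0.8],
  [0.25,0,0,0,-0.059,0.012,-1],
])

```text
time: 16.6
position: [0.5728, 0.0709, 0.1653]
tool_rot: [-2.914, -1.084, 0.084]
ft_force: [-1.0, -1.5, 2.1]
grip_width: 0.366
grip_force: 15.0
```

```bash
python3 st.py; python3 wr.py w4
```

```text
16.6 p [0.5728 0.0709 0.1653] yaw 40.9 z [-0.061  0.011 -0.998] F [-0.96 -1.46  2.11] T [-0.41 -0.13  0.14] g 0.366 15.0 q [ 0.18  0.27 -0.4   1.65  0.09  1.3  -1.09]
```

Emit:
jog_arm([
  [0.25,0,0,0,-0.012,0.002,-0.2],
  [0.25,0,0,0,-0.024,0.005,-0.4],
  [0.25,0,0,0,-0.035,0.007,-0.6],
  [0.25,0,0,0,-0.047,0.01,-0.8],
  [0.25,0,0,0,-0.059,0.012,-1],
])

```text
time: 17.07
position: [0.5727, 0.0713, 0.1651]
tool_rot: [-3.109, -0.296, 0.095]
ft_force: [-1.1, -2.2, 2.9]
grip_width: 0.363
grip_force: 15.0
```

Emit:
jog_arm([
  [0.25,0,0,0,-0.012,0.002,-0.2],
  [0.25,0,0,0,-0.024,0.005,-0.4],
  [0.25,0,0,0,-0.035,0.007,-0.6],
  [0.25,0,0,0,-0.047,0.01,-0.8],
  [0.25,0,0,0,-0.059,0.012,-1],
])

```text
time: 17.48
position: [0.5729, 0.0717, 0.1649]
tool_rot: [-3.094, 0.522, 0.099]
ft_force: [-0.2, 0.2, 0.6]
grip_width: 0.362
grip_force: 15.0
```

```bash
python3 st.py; python3 wr.py w5; python3 - <<'E'
import cv2,numpy as np
cv2.imwrite("pics/cmp.png",np.hstack([cv2.resize(cv2.imread(f"pics/w{i}.png")[150:300,200:320],(264,330),interpolation=cv2.INTER_CUBIC) for i in(3,4,5)]))
E
```

```text
17.48 p [0.5729 0.0717 0.1649] yaw -19.2 z [-0.062  0.013 -0.998] F [-0.23  0.22  0.64] T [ 0.25 -0.24  0.13] g 0.362 15.0 q [ 0.08  0.26 -0.28  1.65  0.05  1.3  -2.11]
```

View pics/cmp.png

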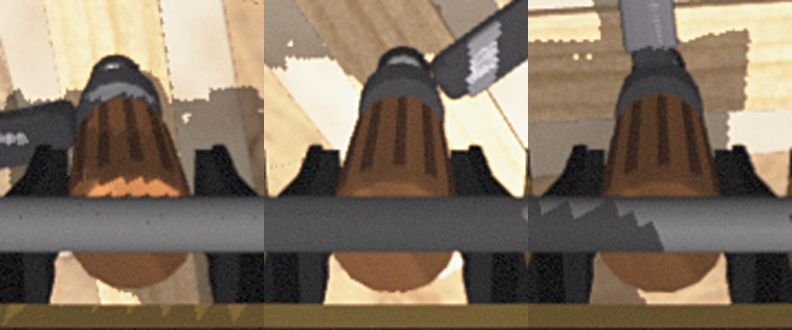

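The flutes sit in the same places relative to the fingers in all three frames, so there is no visible slip. About 264° has been turned. I'll release, rise, and check the handle top's grain against the earlier picture.

Emit:
jog_arm([
  [0.5,0,0,0,0,0,0],
  [0.7,0,0,0,0,0,0],
  [1,0,0,0,0,0,0],
  [1,0,0,0,0,0,0],
  [1,0,0,0,0,0,0],
])

```text
time: 17.95
position: [0.5736, 0.0708, 0.1649]
tool_rot: [-3.096, 0.517, 0.097]
ft_force: [-0.2, -0.6, -0.4]
grip_width: 0.658
grip_force: 0.0
```

Emit:
jog_arm([
  [1,0,0,0.03,0,0,0],
  [1,0,0,0.08,0,0,0],
  [1,0,0,0.15,0,0,0],
  [1,0,0,0.22,0,0,0],
  [1,0,0,0.25,0,0,0],
])

```text
time: 18.37
position: [0.5753, 0.0711, 0.2952]
tool_rot: [-3.094, 0.518, 0.086]
ft_force: [0.5, -0.4, 0.6]
grip_width: 0.974
grip_force: 0.0
```

Emit:
jog_arm([
  [1,-0.05,0.01,0,0,0,0],
  [1,-0.1,0.02,0,0,0,0],
  [1,-0.14,0.03,0,0,0,0],
  [1,-0.14,0.03,0,0,0,0],
  [1,-0.14,0.03,0,0,0,0],
])

```text
time: 18.78
position: [0.5034, 0.086, 0.2906]
tool_rot: [-3.096, 0.517, 0.094]
ft_force: [0.7, -0.3, 0.3]
grip_width: 1.003
grip_force: 0.0
```

```bash
python3 st.py; python3 wr.py w6; python3 - <<'E'
import cv2,numpy as np
from bench import ctrl
r=ctrl.get_image("side");np.savez("pics/side2.npz",**r)
f=lambda a:cv2.resize(a,(260,260),interpolation=cv2.INTER_CUBIC)
L=[f(cv2.imread("pics/w1.png")[77:127,236:286]),f(cv2.imread("pics/w2.png")[90:140,232:282]),f(cv2.imread("pics/w6.png")[60:180,200:320])]
d=[f(np.load(f"pics/side{i}.npz")['frame'][150:220,270:340,::-1]) for i in(1,2)]
cv2.imwrite("pics/cmp2.png",np.vstack([np.hstack(L),np.hstack(d+[d[0]*0])]))
E
```

```text
18.78 p [0.5034 0.086  0.2906] yaw -19.0 z [-0.059  0.011 -0.998] F [ 0.68 -0.31  0.27] T [0.02 0.   0.03] g 1.003 0.0 q [ 0.08  0.06 -0.3   1.63 -0.01  1.51 -2.12]
```

View pics/cmp2.png

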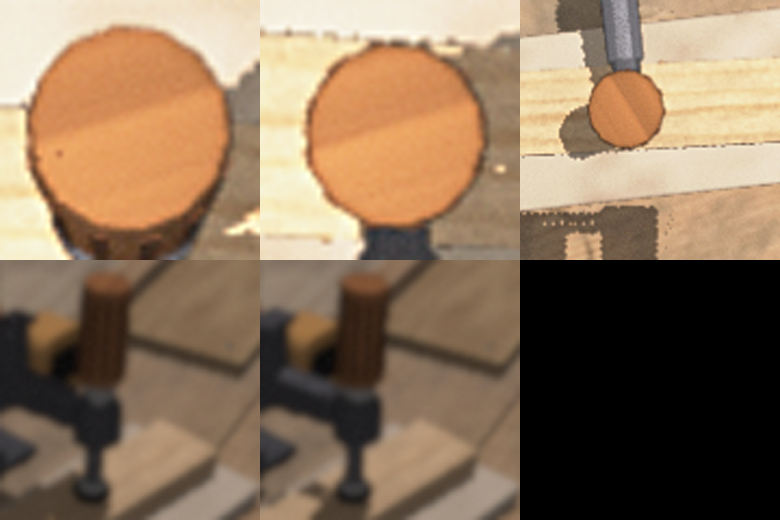

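The grain line went from about 96° to about 11° world yaw (mod 180), against 12° expected for -264°, so the handle followed the gripper. I'll confirm it isn't the 180° alias and check the batten hasn't moved, then hand in.

```bash
python3 - <<'E'
import numpy as np,cv2
im=np.load("pics/w6.npz")['frame'].astype(float).sum(2)
cx,cy=200+(627-520)/260*120,60+110/260*120
for a in range(0,360,45):
    u=np.array([np.cos(np.radians(a)),-np.sin(np.radians(a))])*9
    x,y=int(cx+u[0]),int(cy+u[1]);print(a,im[y-2:y+3,x-2:x+3].mean().round())
a,b=[np.load(f"pics/side{i}.npz")['frame'].astype(int)[200:260,240:350].mean(2) for i in(1,2)]
print(cv2.phaseCorrelate(a,b))
E
```

```text
0 406.0
45 411.0
90 396.0
135 441.0
180 419.0
225 414.0
270 428.0
315 416.0
((0.14509648552299836, -0.021228656749851638), 0.5347944463875217)
```

```bash
python3 -c "
from bench import ctrl
print(ctrl.close_job())"
```

```text
the job is handed in; nothing more can be done
None
```

The job is handed in with no verdict returned: I jammed the jaw with a push of about 21 N, turned the handle about 264° clockwise, saw no movement of batten or board, and let go of the clamp; the pad force, estimated at 16–32 N, was not measured.

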